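# Put the tray of stained slides away in the dust-cover case

## Robot

A 7-joint arm with a two-finger parallel gripper is mounted at the origin on the work surface. World frame = base frame: x ahead of the robot, y to its left, z up, the work surface at z = 0. Lengths are in m, angles in degrees, forces in N, time in s.
With the tool pointing down it reaches from about 0.425 to 0.875 m from the base axis. Payload 4.7 kg.
Tool frame: the origin (TCP) lies at the very end of the fingers, on their centre line; the grasp point (between the pads) lies 19 mm behind it; y points along the fingers, z is the direction in which the jaws open and shut, and the axes are right-handed (so a half turn about y gives the same grasp; the last joint's range is limited). The gripper opens to 87 mm and grips with 3 to 60 N. Pads are 19 mm wide; open, the fingers measure 117 mm over their backs; the gripper's body (75 mm by 190 mm) begins 51 mm behind the grasp point.
Start: joints at [-74.479, 18.392, -4.016, 83.108, 1.295, 78.541, -3.26], TCP at [0.165, 0.629, 0.223] pointing down, gripper open.
Joint ranges: [-163.93, 163.93], [-17.29, 119.83], [-79.2, 71.16], [3.27, 140.29], [-89.18, 269.18], [5.43, 117.66], [-154.24, 154.24]. Speed limits (degrees/s): [147.25, 147.25, 180, 180, 180, 180, 180].

## Interface

Orientations are given as [roll, pitch, yaw] about the fixed x, y, z axes, in that order (R = Rz(yaw) Ry(pitch) Rx(roll)).
In Python, from cell import env gives the robot as it stands.
- The arm moves only by the shell command python3 -m pendant 'ROWS' [FORCE]. ROWS is JSON, one flat list of numbers, 7 for each row, row after row: the shift along the world's x, y, z in units of 40 mm (1.0 is 40 mm), then the turn, a rotation vector about the world's x, y, z in units of 10 degrees (1.0 is 10 degrees), then the finger opening in mm, from 0 to 87. In form: [x, y, z, wx, wy, wz, jaw, x, y, z, wx, wy, wz, jaw, ...]. A call has 1 to 10 rows; each row shifts and turns the commanded pose from where the row before left it; what a row does not reach is not made up. A row lasts 1/8 s, in which the tool goes at most 62.5 mm and 10.7 degrees, less where a joint would pass 70% of its speed; a pose out of reach is approached as far as the arm can. A call is refused whole if a number of a shift passes 1 or a number of a turn 1, either way. A call with a gripper value outside its range is refused whole. The fingers move at their own pace and stop on an object; FORCE is the grip in N (left out, the last holds). Time passes only in rows, so rows that do not move let the fingers close. It gives the time, the measured TCP pose, the force and the opening at its end, in the units of the state.
- env.get_obs(): the state, without advancing time (a new reading comes with each control period).
- env.read_camera(name): name is "scene" or "top" or "wrist"; returns a dict with "image" (420x560x3 uint8, red, green, blue), "fx", "fy", "cx", "cy" (pixels), "cam_to_world" (4x4, takes a point from camera to world coordinates). Camera axes: x right, y up, looking along -z (the intrinsics and any distortion apply to the point x, -y, -z); pixel columns grow to the right and rows downward; lengths in m; the calibration is good to about 2 mm. A picture is of the moment at which its call begins. There is no depth.
- env.sign_off(): hands the job in, once; it reports no verdict.
The state is a dict: "time_s": time; "qpos": joint angles; "joint_velocities": joint speeds; "effort": joint torques, N m; "tool_pos": TCP position; "tool_rot": TCP orientation; "force": force on the tool from outside, world axes, zero at the start; "wrist_torque": the same for the moment, N m; "grip_width": finger opening in m.
Only numpy, scipy, OpenCV 4.12 (cv2) and the standard library are available. Lean on these libraries where they do the work, as an engineer would, in place of code of your own. Each camera call takes 0.05 s, during which the arm holds its last target.

## Task

Swing the hinged cover of the slide case right over past upright and lower it gently onto its rest posts so that it stays open by itself when let go. Take the slide tray from the sloping drying rack by its arched handle, set it down flat on the floor of the case, and swing the cover back over and lower it gently until it is fully shut. Do not let the cover fall at either end nor drop the tray into the case, leave the jar, the bottles and the mug standing where they are, and let go of everything at the end.

Things in the scene. Friction and masses are not known exactly. Their poses are not given: they have to be found in the camera images.
- case: Grey slide case fixed to the bench: open base 164 (x) x 118 (y) x 50 mm high, 6 mm walls, inside 152 x 106 mm, floor 26 mm above the bench. Origin: centre of its underside, z up. The cover is hinged on the rim of the +y side; 99 mm beyond the hinge two steel posts (x = +-55 mm, 65 mm high, rubber pads) carry the open cover. It stands left or right of the rack.
- case_in (a point): Centre of the case's inner floor (26 mm above the bench), where the middle of the tray's underside goes. Axes as the case.
- cover (a joint): Cover angle: 0 shut, 1.57 upright, 2.5 its stop, leaning outward on the posts. Grey inverted box 164 x 118 x 45 mm, 0.28 kg (varies), hinge friction 0.06 N m, damping 0.04 N m s/rad: let go much below 1.2 rad it falls shut, well beyond that it falls onto the posts. It starts shut.
- cover_bar (a point): Middle of the round steel bar (10 mm thick, 100 mm long, along x, parallel to the hinge) of the cover's loop handle; two end legs hold it 50 mm out from the free edge, room for a finger between. From the hinge at angle 0: -168 mm in y, +22 mm in z; 72 mm above the bench when shut, 133 mm when open. Pinched from above it can turn between the fingers as the cover swings.
- cover_hinge (a point): Middle of the hinge line, 50 mm above the bench, 59 mm from the case's centre on its +y side. Turns with the cover: at angle 0 its axes are the case's. The hinge runs along x; the shut cover reaches to -y. Opening lifts the -y edge and carries it over to +y.
- tray: White loose slide tray, 0.2 kg (varies): plate 90 (x) x 136 (y) x 8 mm with four glass slides and an arched handle. Origin: centre of its underside; z normal to the plate, towards the handle. It starts on the rack, tilted 27 degrees, its y level. In the case its long side (y) lies along the case's x, either way round, with 8 mm play on every side.
- tray_grip (a point): Middle of the tray's handle bar, 44 mm from the underside along the tray's z. The bar runs along y, 132 mm long, 12 x 12 mm in section, on posts at y = +-62 mm; below it 29 mm are open down to the slides.
- rack: Aluminium drying rack fixed to the bench, 150 mm wide (y), about 120 mm deep and 85 mm high; its plate slopes 27 degrees and falls towards -x, where a 12 mm lip stops the tray. Origin: centre of its foot on the bench, z up. It stands left or right of the case.
- jar: Bystander: clear round jar, 80 mm wide, 45 mm high; origin centre of its underside.
- bottle: Bystander: white bottle, 66 mm wide, 150 mm high; origin centre of its underside.
- mug: Bystander: white mug, 84 mm wide, 100 mm high, handle at its +y; origin centre of its underside.
- flask: Bystander: amber bottle, 60 mm wide, 120 mm high; origin centre of its underside.
There are look-alikes about, which are no part of the job. What is shaped like the tray but green or pink is not meant.

How it is judged:
By the outcome, as a careful person would: the job done as asked, in the order asked, and still so for the second after the job is handed in, with the robot touching nothing.
It also fails if it takes over 72 s, if anything falls off the work surface, if the arm or the gripper's body presses on something with over 40 N, if the wrist force passes 120 N, or if a joint passes its speed limit or range.

## Working session

There is one attempt and no reset: what is moved stays moved. The work goes in short steps, Python scripts to look and compute and a shell command to move; the robot and the scene stay as the last step left them, time stands still between calls to the robot, and variables do not carry over. Pictures are saved under pics/ and viewed, and the job is handed in when it is done.

```bash
ls; mkdir -p pics; python3 - <<'E'
from cell import env
import cv2,json
o=env.get_obs();print(o)
for n in("scene","top","wrist"):
    c=env.read_camera(n);cv2.imwrite(f"pics/{n}0.png",c["image"][:,:,::-1]);print(n,{k:v for k,v in c.items() if k!="image"})
E
```

```text
pics
{'time_s': 0.0, 'qpos': array([-74.4802357 ,  18.44128577,  -4.0141435 ,  83.17766008,
         1.29438344,  78.54016873,  -3.26031676]), 'joint_velocities': array([ 0.00513446,  0.01694442,  0.09956453,  0.02020701, -0.10307892,
        0.02852032,  0.02137563]), 'effort': array([-4.23889978e-04, -4.91279840e+01, -4.04216694e-01, -3.12525129e+01,
       -6.39966619e-02,  4.39159304e-02,  1.91307240e-04]), 'tool_pos': array([0.1649881 , 0.62811838, 0.22141193]), 'tool_rot': array([-9.01139079e+01, -5.67758877e-03, -1.47117048e+01]), 'force': array([-0.54308287,  0.22200588,  0.02444083]), 'wrist_torque': array([-0.01533029, -0.01514528,  0.02642256]), 'grip_width': 0.08715155902795313}
scene {'fx': 379.2778276447983, 'fy': 379.2778276447983, 'cx': 276.2462494960277, 'cy': 204.5062579903387, 'cam_to_world': array([[ 0.77802915, -0.47089403,  0.41584788,  1.0390352 ],
       [ 0.62817051,  0.59209384, -0.50480361, -0.61873585],
       [-0.00851197,  0.6539753 ,  0.75646801,  1.00332752],
       [ 0.        ,  0.        ,  0.        ,  1.        ]])}
top {'fx': 405.64747417260645, 'fy': 405.64747417260645, 'cx': 274.7552247968371, 'cy': 210.16907425557088, 'cam_to_world': array([[ 0.01301983,  0.98586562, -0.16703135,  0.29069493],
       [-0.99985317,  0.01097481, -0.01316056, -0.01590051],
       [-0.01114141,  0.16717817,  0.98586375,  1.36778028],
       [ 0.        ,  0.        ,  0.        ,  1.        ]])}
wrist {'fx': 307.1534966447712, 'fy': 307.1534966447712, 'cx': 284.96664538901996, 'cy': 209.65747687923593, 'cam_to_world': array([[ 2.53443361e-01, -9.37629271e-01, -2.37944978e-01,
         9.92382503e-02],
       [ 9.67350174e-01,  2.45574453e-01,  6.26644189e-02,
         6.45508299e-01],
       [-3.22785494e-04, -2.46057997e-01,  9.69255053e-01,
         3.84691898e-01],
       [ 0.00000000e+00,  0.00000000e+00,  0.00000000e+00,
         1.00000000e+00]])}
```

View pics/scene0.png

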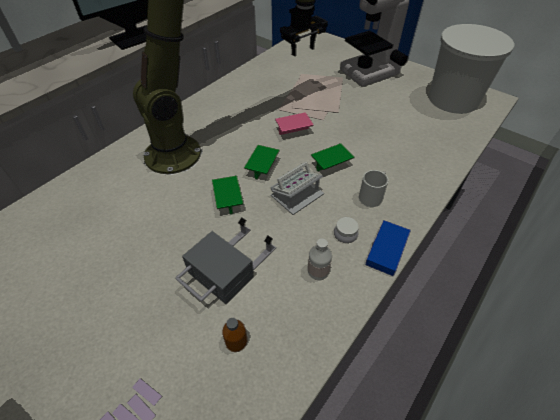

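View pics/top0.png

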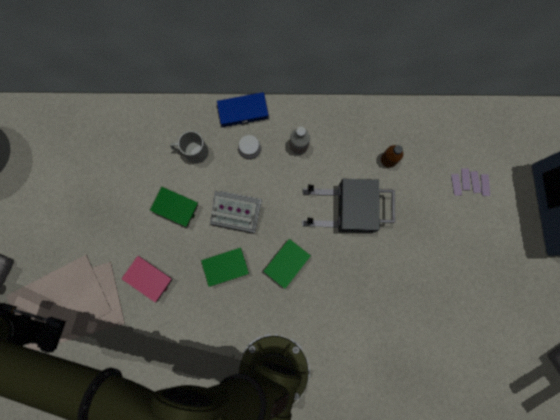

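View pics/wrist0.png

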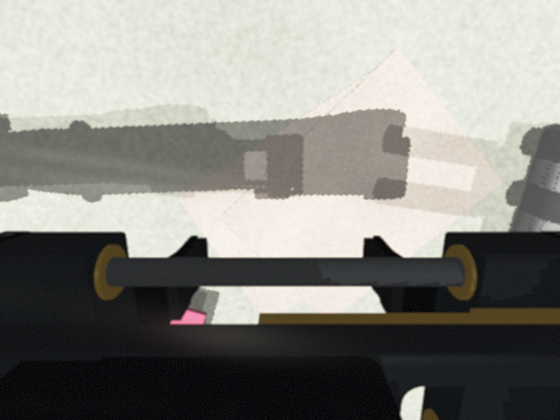

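The scene image shows the shut grey case at about (217,265), its bar at (195,285) and its posts at (242,222) and (268,242). The white tray is on the rack at (297,185). The green plates at (228,192), (262,160) and (332,157) and the pink one at (294,124) are look-alikes. Only the white one on the rack fits, so I'll confirm that in a crop.

```bash
cat > h.py <<'E'
import numpy as np,cv2
from cell import env
def proj(c,P):
    M=np.linalg.inv(c["cam_to_world"]);p=np.atleast_2d(P)@M[:3,:3].T+M[:3,3]
    return np.c_[c["cx"]+c["fx"]*p[:,0]/-p[:,2],c["cy"]+c["fy"]*p[:,1]/p[:,2]]
def ray(c,u,v):
    M=c["cam_to_world"];d=M[:3,:3]@np.array([(u-c["cx"])/c["fx"],-(v-c["cy"])/c["fy"],-1]);return M[:3,3],d/np.linalg.norm(d)
def plane(c,u,v,z):
    o,d=ray(c,u,v);return o+d*(z-o[2])/d[2]
def tri(c1,p1,c2,p2):
    o1,d1=ray(c1,*p1);o2,d2=ray(c2,*p2)
    A=np.c_[d1,-d2];t=np.linalg.lstsq(A,o2-o1,rcond=None)[0]
    a=o1+t[0]*d1;b=o2+t[1]*d2;return (a+b)/2,np.linalg.norm(a-b)
def crop(c,x0,y0,x1,y1,s,name):
    cv2.imwrite("pics/"+name,cv2.resize(c["image"][y0:y1,x0:x1,::-1],None,fx=s,fy=s,interpolation=cv2.INTER_CUBIC))
E
python3 - <<'E'
from h import *
import pickle
t=env.read_camera("top");s=env.read_camera("scene");pickle.dump((t,s),open("c0.pkl","wb"))
crop(t,195,170,415,250,3.6,"tc.png")
crop(s,165,150,335,310,4.5,"sc.png")
cv2.imwrite("pics/sc.png",cv2.resize(cv2.imread("pics/sc.png"),(637,600)))
print(env.get_obs()["time_s"])
E
```

```text
0.25
```

View pics/tc.png

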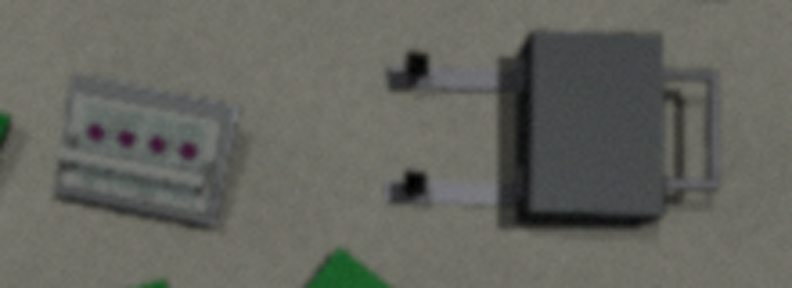

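View pics/sc.png

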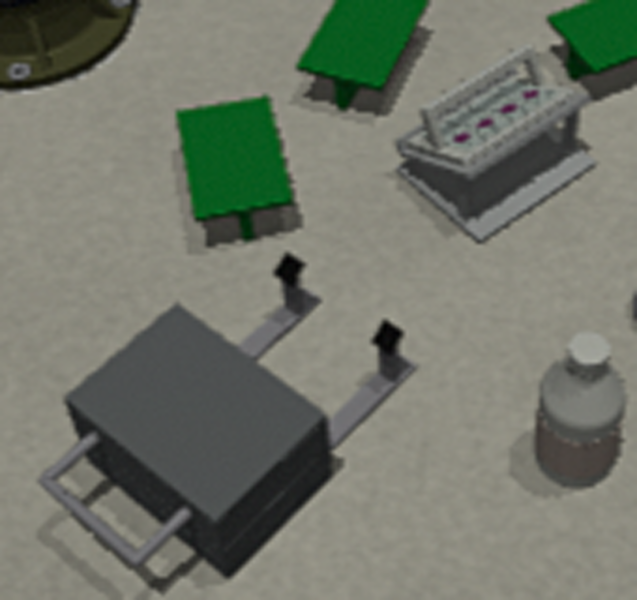

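The white tray with four slides and an arched handle lies on the aluminium rack, at top crop (140,145) and scene crop (490,110). That one is the target. Next I'll measure the points.

```bash
python3 - <<'E'
from h import *
import pickle
t,s=pickle.load(open("c0.pkl","rb"))
T=lambda x,y:(195+x/3.6-.36,170+y/3.6-.36)
S=lambda x,y:(165+x/3.747-.36,150+y/3.75-.36)
np.set_printoptions(precision=4,suppress=True)
print("bar ends plane",plane(t,*T(714,72),.072),plane(t,*T(712,187),.072))
print("bar ends scene",plane(s,*S(135,560),.072),plane(s,*S(44,479),.072))
print("tri",tri(t,T(714,72),s,S(137,560)),tri(t,T(712,187),s,S(44,479)))
for a,b in [((530,31),(325,422)),((662,34),(216,520)),((662,218),(69,400)),((528,216),(180,305))]:
    print("cover", plane(t,*T(*a),.095),plane(s,*S(*b),.095),tri(t,T(*a),s,S(*b)))
for a,b in [((418,60),(388,330)),((415,180),(289,263))]:
    print("post",tri(t,T(*a),s,S(*b)))
for a,b in [((60,153),(430,100)),((205,190),(430,100)),((60,153),(530,53))]: pass
print("handle", tri(t,T(62,154),s,S(530,56)),tri(t,T(206,187),s,S(430,103)))
# slides dots
E
python3 - <<'E'
import sys;sys.path.insert(0,'.')
from h import *
import pickle
t,s=pickle.load(open("c0.pkl","rb"))
crop(t,205,180,270,240,9,"tr.png");crop(s,265,155,330,215,9,"sr.png")
E
```

```text
bar ends plane [ 0.5823 -0.3828  0.072 ] [ 0.4772 -0.3773  0.072 ]
bar ends scene [ 0.5787 -0.3831  0.072 ] [ 0.4778 -0.3799  0.072 ]
tri (array([ 0.5814, -0.3825,  0.0746]), np.float64(0.0010577690972056865)) (array([ 0.4771, -0.3786,  0.0698]), np.float64(0.0017665057636688966))
cover [ 0.613  -0.2136  0.095 ] [ 0.6193 -0.222   0.095 ] (array([ 0.615 , -0.2162,  0.084 ]), np.float64(0.0024366328770950444))
cover [ 0.6114 -0.3312  0.095 ] [ 0.6125 -0.3314  0.095 ] (array([ 0.6118, -0.3313,  0.0939]), np.float64(0.0005397755652785121))
cover [ 0.4461 -0.3263  0.095 ] [ 0.4548 -0.3285  0.095 ] (array([ 0.4481, -0.327 ,  0.0864]), np.float64(0.0034014699489168247))
cover [ 0.4464 -0.2094  0.095 ] [ 0.4566 -0.2124  0.095 ] (array([ 0.4489, -0.2094,  0.0849]), np.float64(0.003969518750269784))
post (array([ 0.5908, -0.1152,  0.0717]), np.float64(0.00027221638253241236))
post (array([ 0.4808, -0.1126,  0.0697]), np.float64(0.00017777460155595924))
handle (array([0.4991, 0.2036, 0.0845]), np.float64(0.0014620801475991917)) (array([0.4723, 0.0775, 0.1029]), np.float64(0.013215942178793747))
```

View pics/tr.png

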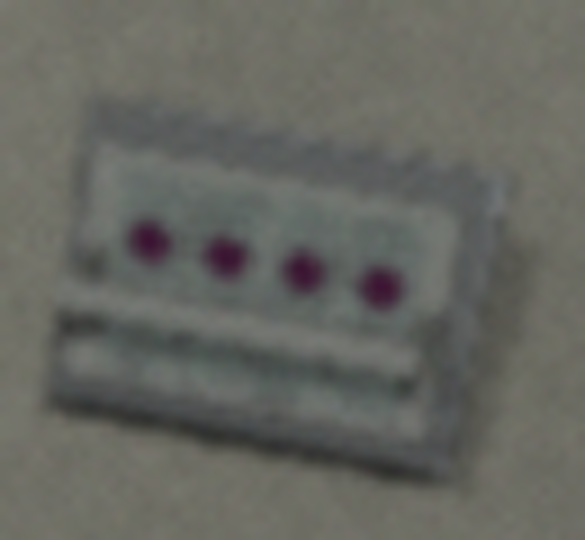

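View pics/sr.png

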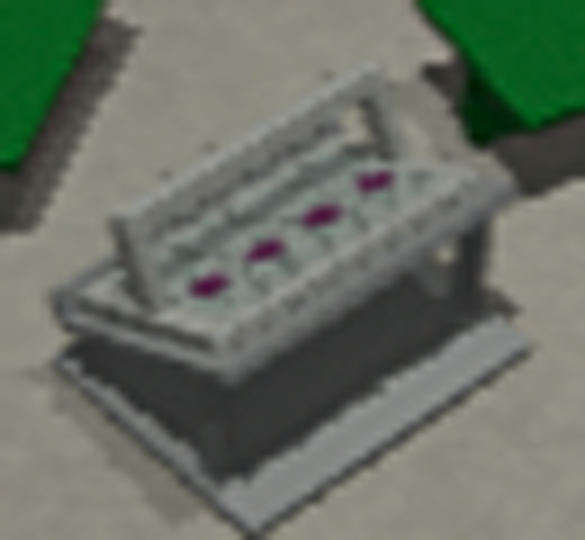

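The measurements are consistent:
- **Hinge:** about (0.533, -0.213, 0.050), yaw about -1.5°.
- **Bar:** (0.529, -0.381, 0.072). The posts agree.

I'm moving there now.

```bash
python3 -m pendant '[1,-0.75,0,0,0,-1,60, 1,-0.75,0,0,0,-1,40, 1,-0.75,0,0,0,-1,40, 1,-0.75,0,0,0,-1,40, 1,-0.75,0,0,0,-1,40, 1,-0.75,0,0,0,-1,40, 1,-0.75,0,0,0,-1,40, 1,-0.75,0,0,0,-1,40]'; python3 -m pendant '[0.1,-1,0,0,0,-0.9,40, 0.1,-1,0,0,0,-0.9,40, 0.1,-1,0,0,0,-0.9,40, 0.1,-1,0,0,0,-0.9,40, 0.1,-1,0,0,0,-0.9,40, 0.1,-1,0,0,0,-0.9,40, 0.1,-1,0,0,0,-0.9,40, 0.1,-1,0,0,0,-0.9,40, 0.1,-1,0,0,0,-0.9,40, 0.1,-1,0,0,0,-0.9,40]'
```

```text
time_s: 1.25
tool_pos: [0.4862, 0.3876, 0.2226]
tool_rot: [-90.0, 0.0, -95.0]
force: [0.3, 1.2, 0.7]
grip_width: 0.0404
time_s: 2.5
tool_pos: [0.5251, -0.0125, 0.2227]
tool_rot: [-90.0, 0.0, 175.0]
force: [0.3, 1.4, -1.3]
grip_width: 0.0399
```

```bash
python3 - <<'E'
from h import *
import pickle
t,s=pickle.load(open("c0.pkl","rb"))
np.set_printoptions(precision=4,suppress=True)
T=lambda x,y:(205+x/9-.44,180+y/9-.44)
S=lambda x,y:(265+x/9-.44,155+y/9-.44)
a=tri(t,T(66,290),s,S(370,80));b=tri(t,T(418,360),s,S(122,228));print("bar",a,b,(a[0]+b[0])/2,np.linalg.norm(a[0]-b[0]))
for p,q in [((148,242),(373,181)),((227,257),(322,216)),((303,271),(266,250)),((381,288),(209,286))]: print("dot",tri(t,T(*p),s,S(*q)))
# rack corners foot
print("rack foot scene", plane(s,*S(252,530),0),plane(s,*S(530,348),0),plane(s,*S(60,362),0))
E
```

```text
bar (array([0.4993, 0.2017, 0.0918]), np.float64(0.00035426487251588693)) (array([0.4756, 0.0763, 0.0945]), np.float64(0.0006416189980049362)) [0.4874 0.139  0.0931] 0.12765985949947767
dot (array([0.5207, 0.1764, 0.0696]), np.float64(0.0006830119664731724))
dot (array([0.5161, 0.1482, 0.0695]), np.float64(0.0008783404988564092))
dot (array([0.5109, 0.1201, 0.0701]), np.float64(3.783105321627855e-05))
dot (array([0.5051, 0.0919, 0.0697]), np.float64(0.00031433180652911595))
rack foot scene [0.5567 0.0541 0.    ] [0.5863 0.1977 0.    ] [0.4445 0.0754 0.    ]
```

```bash
python3 -m pendant '[0,-1,0,0,0,0.35,34, 0,-1,0,0,0,0,34, 0,-1,0,0,0,0,34, 0,-1,0,0,0,0,34, 0,-1,0,0,0,0,34, 0,-1,0,0,0,0,34, 0,-1,0,0,0,0,34, 0,-1,-0.2,0,0,0,34, 0.1,-1,-0.8,0,0,0,34, 0,-0.21,-1,0,0,0,34]'; python3 - <<'E'
from h import *
c=env.read_camera("wrist");cv2.imwrite("pics/w1.png",c["image"][:,:,::-1])
o=env.get_obs();print(o["tool_pos"],o["qpos"])
c=env.read_camera("scene");crop(c,150,180,330,310,4,"s1.png")
E
```

```text
time_s: 3.75
tool_pos: [0.5284, -0.3837, 0.1424]
tool_rot: [-89.8, 0.1, 178.6]
force: [0.2, 0.1, 0.3]
grip_width: 0.0338
[ 0.52546813 -0.38084596  0.13582423] [ -3.0478603   27.83960375  48.83328261  90.58932334 -21.46604961
  71.91222114 -42.03863099]
```

View pics/w1.png

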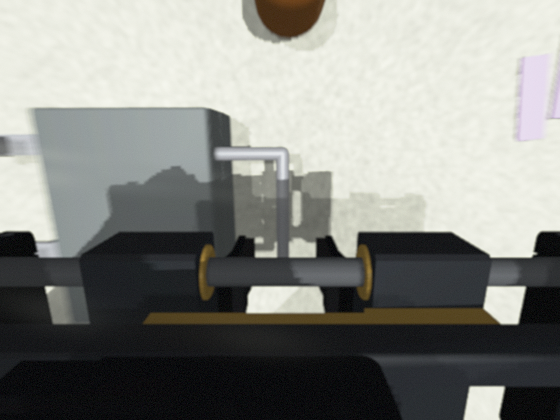

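View pics/s1.png

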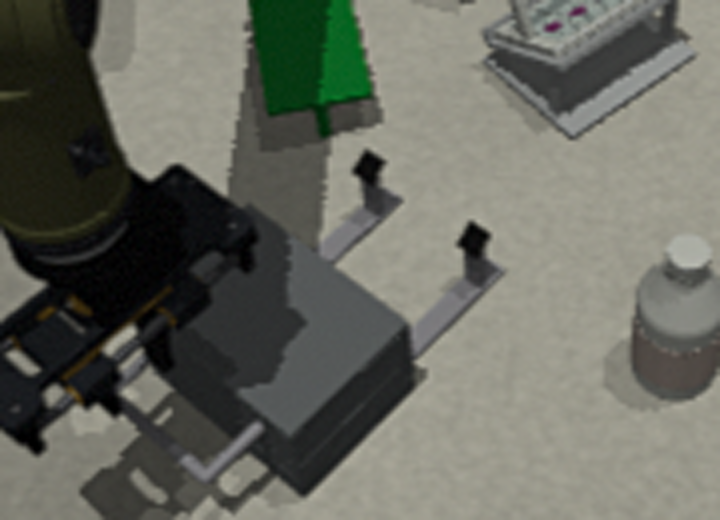

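The wrist view shows the bar centred between the fingers, with the bar at column 283 and the fingers at 240 and 325. I'm descending and pinching.

```bash
python3 -m pendant '[0.05,0,-0.7,0,0,0,34, 0.05,0,-0.7,0,0,0,34, 0,0,-0.65,0,0,0,34, 0,0,0,0,0,0,34, 0,0,0,0,0,0,5, 0,0,0,0,0,0,5, 0,0,0,0,0,0,5, 0,0,0,0,0,0,5]' 20; python3 - <<'E'
from h import *
o=env.get_obs();print(o["tool_pos"],o["qpos"],o["force"],o["grip_width"])
# arc increments
import numpy as np
th=np.radians(np.array([0]+list(range(5,140,6))+[140,142,143.2]))
r=np.hypot(.168,.022);a0=np.arctan2(.022,-.168)
y=r*np.cos(a0-th);z=r*np.sin(a0-th)
for i in range(1,len(th)): print(round(np.degrees(th[i])),np.round((y[i]-y[i-1])/.04,2),np.round((z[i]-z[i-1])/.04,2))
E
```

```text
time_s: 4.85
tool_pos: [0.5337, -0.3818, 0.0619]
tool_rot: [-89.8, 0.1, 178.7]
force: [1.2, -3.7, 1.6]
grip_width: 0.0093
[ 0.53367033 -0.38177817  0.06185821] [ -1.34627538  32.27319636  46.23863109  93.9022559  -25.20117004
  64.54129834 -39.82665588] [ 1.22656038 -3.66827826  1.5617359 ] 0.009262326528536473
5 0.06 0.36
11 0.12 0.43
17 0.16 0.41
23 0.2 0.39
29 0.24 0.37
35 0.28 0.34
41 0.32 0.31
47 0.35 0.28
53 0.37 0.24
59 0.4 0.2
65 0.42 0.16
71 0.43 0.11
77 0.44 0.07
83 0.44 0.02
89 0.44 -0.03
95 0.44 -0.07
101 0.43 -0.12
107 0.41 -0.16
113 0.39 -0.2
119 0.37 -0.24
125 0.34 -0.28
131 0.31 -0.32
137 0.28 -0.35
140 0.12 -0.18
142 0.08 -0.13
143 0.04 -0.08
```

```bash
python3 -m pendant '[0,0,0,0,0,0,30, 0,0,0,0,0,0,30, -0.1,0,-0.2,0,0,0,30, 0,0,0,0,0,0,5, 0,0,0,0,0,0,5, 0,0,0,0,0,0,5, 0,0,0,0,0,0,5]' 20; python3 - <<'E'
from h import *
o=env.get_obs();print(o["tool_pos"],o["force"],o["grip_width"])
E
```

```text
time_s: 5.72
tool_pos: [0.529, -0.3816, 0.0531]
tool_rot: [-89.8, 0.1, 178.7]
force: [1.0, -4.8, 0.1]
grip_width: 0.0093
[ 0.52904866 -0.3815705   0.05313809] [ 0.99382503 -4.77159197  0.12137697] 0.009272482211336724
```

```bash
python3 -m pendant '[0,0.06,0.36,0,0,0,5, 0,0.12,0.43,0,0,0,5, 0,0.16,0.41,0,0,0,5, 0.01,0.2,0.39,0,0,0,5]'; python3 -m pendant '[0.01,0.24,0.37,0,0,0,5, 0.01,0.28,0.34,0,0,0,5, 0.01,0.32,0.31,0,0,0,5, 0.01,0.35,0.28,0,0,0,5, 0.01,0.37,0.24,0,0,0,5, 0.01,0.4,0.2,0,0,0,5]'; python3 - <<'E'
from h import *
o=env.get_obs();print(o["tool_pos"],o["force"],o["grip_width"],o["qpos"])
y=o["tool_pos"][1]+.213;z=o["tool_pos"][2]+.019-.05
print(np.hypot(y,z), 172.5-np.degrees(np.arctan2(z,y)))
c=env.read_camera("scene");crop(c,130,150,330,310,3.75,"s2.png")
E
```

```text
time_s: 6.22
tool_pos: [0.5295, -0.3599, 0.1176]
tool_rot: [-89.8, 0.1, 178.7]
force: [1.1, -3.9, 1.1]
grip_width: 0.009
time_s: 6.98
tool_pos: [0.5314, -0.282, 0.1881]
tool_rot: [-89.8, 0.1, 178.7]
force: [-1.9, -3.6, 2.9]
grip_width: 0.0094
[ 0.53140375 -0.28204375  0.1881438 ] [-1.85783452 -3.64379729  2.93450869] 0.009364583175085575 [-16.63109519  18.07989968  51.20802742  94.76540419 -14.44894439
  73.99222826 -54.1582043 ]
0.17164268475429112 58.780914083839704
```

View pics/s2.png

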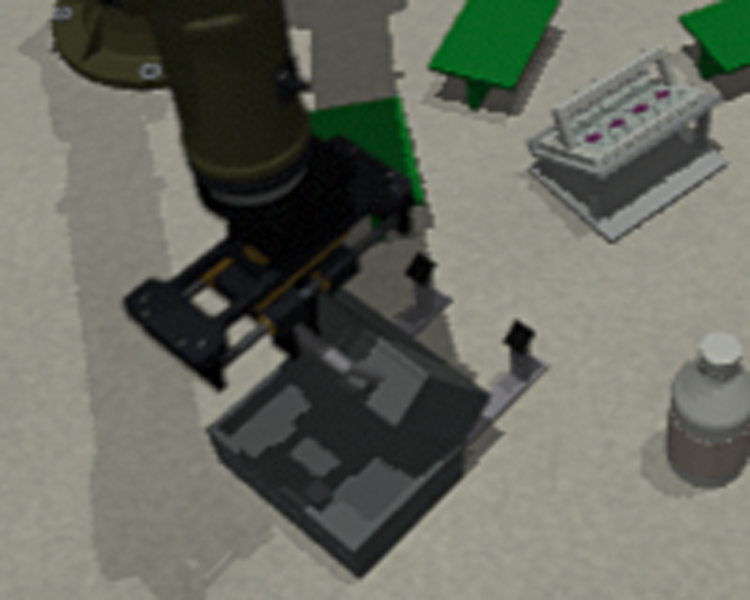

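The cover is up about 59° and on the arc, with the bar still held at (330,350) and low forces. I'm continuing, slower at the end.

```bash
python3 -m pendant '[0.01,0.42,0.16,0,0,0,5, 0.01,0.43,0.11,0,0,0,5, 0.01,0.44,0.07,0,0,0,5, 0.01,0.44,0.02,0,0,0,5, 0.01,0.44,-0.03,0,0,0,5, 0.01,0.44,-0.07,0,0,0,5, 0.01,0.43,-0.12,0,0,0,5, 0.01,0.41,-0.16,0,0,0,5]'; python3 -m pendant '[0.01,0.39,-0.2,0,0,0,5, 0.01,0.37,-0.24,0,0,0,5, 0.01,0.34,-0.28,0,0,0,5, 0,0.25,-0.26,0,0,0,5, 0,0.16,-0.17,0,0,0,5, 0,0.08,-0.1,0,0,0,5]'; python3 - <<'E'
from h import *
o=env.get_obs();print(o["tool_pos"],o["force"],o["grip_width"],o["qpos"])
y=o["tool_pos"][1]+.213;z=o["tool_pos"][2]+.019-.05
print(np.hypot(y,z), 172.5-np.degrees(np.arctan2(z,y)))
E
```

```text
time_s: 8.02
tool_pos: [0.5349, -0.1405, 0.1847]
tool_rot: [-90.0, -0.0, 178.8]
force: [0.0, -0.8, -1.5]
grip_width: 0.009
time_s: 8.78
tool_pos: [0.5365, -0.078, 0.1346]
tool_rot: [-90.0, 0.0, 178.8]
force: [1.0, -1.1, 0.3]
grip_width: 0.009
[ 0.53653016 -0.07797581  0.13464279] [ 1.02368982 -1.09302655  0.29018418] 0.008996624783887595 [-35.84417624  10.92040517  45.98675147 106.38813256  -8.54035724
  66.19518091 -78.12822992]
0.17021562930697545 134.99062969727444
```

```bash
python3 -m pendant '[0,0.09,-0.12,0,0,0,5, 0,0.08,-0.12,0,0,0,5, 0,0.07,-0.12,0,0,0,5, 0,0.05,-0.08,0,0,0,5, 0,0.03,-0.05,0,0,0,5]'; python3 -m pendant '[0,0.02,-0.04,0,0,0,5, 0,0,0,0,0,0,5]'; python3 - <<'E'
from h import *
o=env.get_obs();print(o["tool_pos"],o["force"],o["grip_width"])
y=o["tool_pos"][1]+.213;z=o["tool_pos"][2]+.019-.05
print(np.hypot(y,z), 172.5-np.degrees(np.arctan2(z,y)))
c=env.read_camera("scene");crop(c,130,150,330,310,3.75,"s3.png")
E
```

```text
time_s: 9.4
tool_pos: [0.5369, -0.0659, 0.1163]
tool_rot: [-90.0, 0.1, 178.8]
force: [-1.7, -2.4, 13.2]
grip_width: 0.0091
time_s: 9.65
tool_pos: [0.5369, -0.0659, 0.1162]
tool_rot: [-90.0, 0.1, 178.7]
force: [-4.5, -1.6, 14.6]
grip_width: 0.0091
[ 0.53693898 -0.0658691   0.11620749] [-4.48517975 -1.63832117 14.57830987] 0.00906499720106791
0.17002299413277472 142.42370495225975
```

View pics/s3.png

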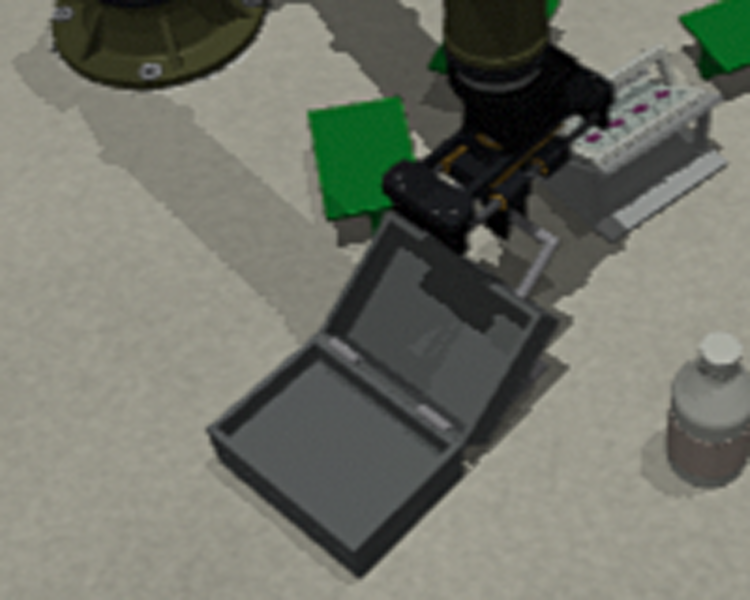

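The cover rests on the posts: 142.4°, 14 N contact, and the open case is visible at (340,450). I'm releasing it, rising, and heading for the rack.

```bash
python3 -m pendant '[0,0,0,0,0,0,34, 0,0,0,0,0,0,34, 0,0,0,0,0,0,34, 0,0,0.5,0,0,0,34, 0,0,1,0,0,0,34, 0,0,1,0,0,0,34]'; python3 - <<'E'
from h import *
o=env.get_obs();print(o["tool_pos"],o["force"],o["grip_width"])
c=env.read_camera("scene");crop(c,130,150,330,310,3.75,"s4.png")
E
```

```text
time_s: 10.45
tool_pos: [0.5357, -0.0643, 0.2143]
tool_rot: [-90.0, -0.1, 178.8]
force: [0.7, 0.1, 0.7]
grip_width: 0.0341
[ 0.53571921 -0.06431741  0.21430391] [0.7414336  0.08097468 0.71807425] 0.03406346489247168
```

View pics/s4.png

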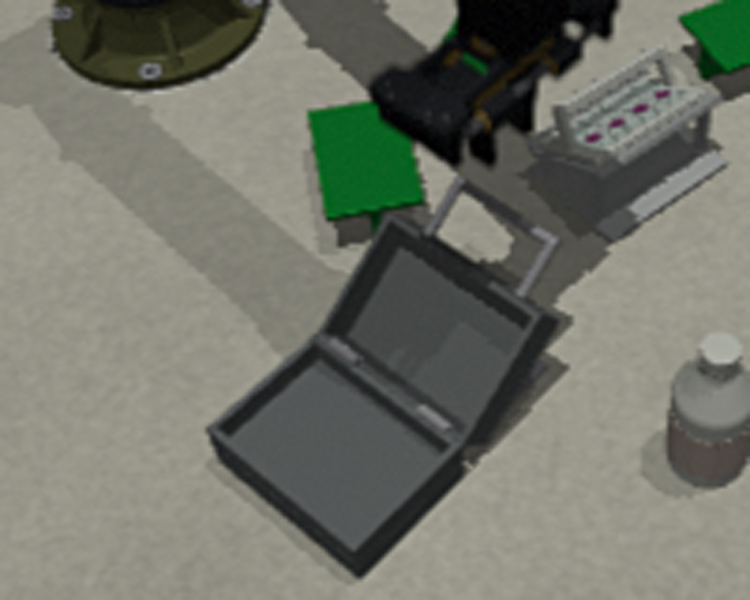

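```bash
python3 -m pendant '[-0.2,0.6,0,0,0,1,40, -0.2,0.6,0,0,0,1,40, -0.2,0.6,0,0,0,1,40, -0.2,0.6,0,0,0,1,40, -0.2,0.6,0,0,0,1,40, -0.2,0.6,0,0,0,1,40, -0.2,0.6,0,0,0,1,40, -0.2,0.6,0,0,0,1,40, -0.2,0.4,0,0,0,0,40]'; python3 -m pendant '[0,0,0,-0.166,-0.885,0,40, 0,0,0,-0.166,-0.885,0,40, 0,0,0,-0.166,-0.885,0,40, 0,0,0,0,0,0,40]'; python3 - <<'E'
from h import *
from scipy.spatial.transform import Rotation as R
o=env.get_obs();print(o["tool_pos"],o["tool_rot"],o["qpos"])
M=R.from_euler("xyz",o["tool_rot"],degrees=True).as_matrix();print(M)
y=R.from_euler("z",-10.6,degrees=True).as_matrix()@R.from_euler("y",-27,degrees=True).as_matrix()
# desired tool: z=tray x, y=-tray z
D=np.c_[np.cross(-y[:,2],y[:,0]),-y[:,2],y[:,0]]
print("turn/10deg",np.degrees(R.from_matrix(D@M.T).as_rotvec())/10)
tgt=np.array([.4874,.139,.0931])+D[:,1]*.019
print("tgt",tgt,(tgt-D[:,1]*.08-o["tool_pos"])/.04,D[:,1]*2)
c=env.read_camera("wrist");cv2.imwrite("pics/w5.png",c["image"][:,:,::-1])
E
```

```text
time_s: 11.62
tool_pos: [0.4635, 0.1448, 0.2132]
tool_rot: [-90.0, -0.0, -101.0]
force: [-0.1, -0.4, 0.5]
grip_width: 0.0401
time_s: 12.12
tool_pos: [0.4646, 0.1439, 0.2164]
tool_rot: [-68.0, 0.6, -101.2]
force: [-0.0, -1.2, 1.0]
grip_width: 0.04
[0.4645849  0.14390557 0.21637341] [ -67.99283219    0.63714248 -101.22387837] [-41.38759905 -16.25379282   8.62876585 121.9369782   19.99786794
  59.00329975 -52.19144937]
[[-0.19463112  0.36956241  0.90859361]
 [-0.98081348 -0.0628246  -0.18454809]
 [-0.01112    -0.92707966  0.37469941]]
turn/10deg [-0.15703673 -0.47819944  0.05957164]
tgt [0.49587862 0.13741327 0.07617088] [-0.11014361  0.00471687 -1.72305031] [ 0.89248662 -0.16702433 -1.78201305]
```

View pics/w5.png

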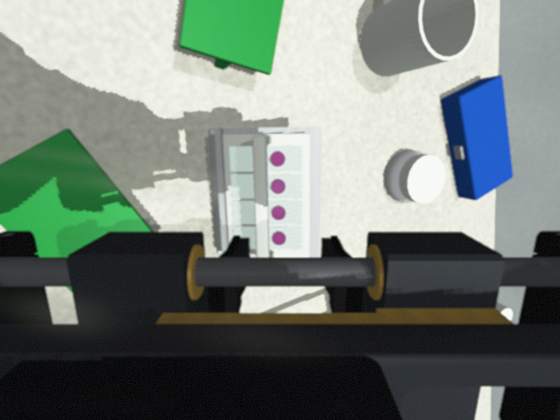

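The remaining 5° of tilt was held back by joint 2, at -16.3° against a limit of -17.3°. I'm going lower and trying the rest there. The wrist view shows the white tray's handle bar at column 262, between the fingers.

```bash
python3 -m pendant '[0,0,-0.6,0,0,0,40, 0,0,-0.6,0,0,0,40, 0,0,-0.5,-0.08,-0.24,0.03,40, 0,0,0,-0.08,-0.24,0.03,40, 0,0,0,0,0,0,40]'; cat > m.py <<'E'
from h import *
from scipy.spatial.transform import Rotation as R
np.set_printoptions(precision=3,suppress=True)
o=env.get_obs();print(o["time_s"],o["tool_pos"],o["tool_rot"],o["qpos"],o["force"],o["grip_width"])
M=R.from_euler("xyz",o["tool_rot"],degrees=True).as_matrix()
y=R.from_euler("z",-10.6,degrees=True).as_matrix()@R.from_euler("y",-27,degrees=True).as_matrix()
D=np.c_[np.cross(-y[:,2],y[:,0]),-y[:,2],y[:,0]]
print("turn/10deg",np.degrees(R.from_matrix(D@M.T).as_rotvec())/10)
tgt=np.array([.4874,.139,.0931])+M[:,1]*.019
print("to tgt",(tgt-o["tool_pos"])/.04)
E
python3 m.py
```

```text
time_s: 12.8
tool_pos: [0.4656, 0.1443, 0.1481]
tool_rot: [-63.1, 0.0, -100.6]
force: [1.0, 0.4, -0.1]
grip_width: 0.0396
12.8 [0.466 0.144 0.148] [ -63.131    0.033 -100.616] [-41.033 -14.311   5.836 130.346  27.911  47.847 -61.79 ] [ 0.968  0.381 -0.074] 0.03959968914823475
turn/10deg [-0.006 -0.012  0.002]
to tgt [ 0.756 -0.173 -1.798]
```

Full tilt is reached. Now I'm going in along the tray's normal.

```bash
python3 -m pendant '[0.2,-0.04,-0.45,0,0,0,40, 0.2,-0.04,-0.45,0,0,0,40, 0.2,-0.04,-0.45,0,0,0,40, 0,0,0,0,0,0,40]'; python3 m.py; python3 - <<'E'
from h import *
c=env.read_camera("wrist");cv2.imwrite("pics/w6.png",c["image"][:,:,::-1])
c=env.read_camera("scene");crop(c,230,130,350,230,6,"s6.png")
E
```

```text
time_s: 13.3
tool_pos: [0.49, 0.1388, 0.094]
tool_rot: [-63.1, -0.0, -100.7]
force: [0.3, -0.9, -0.1]
grip_width: 0.04
13.3 [0.49  0.139 0.094] [ -63.117   -0.018 -100.715] [-39.46   -7.214   7.448 131.666  30.662  39.127 -63.89 ] [ 0.276 -0.862 -0.129] 0.0400110560406889
turn/10deg [-0.    -0.012  0.011]
to tgt [ 0.147 -0.036 -0.447]
```

View pics/w6.png

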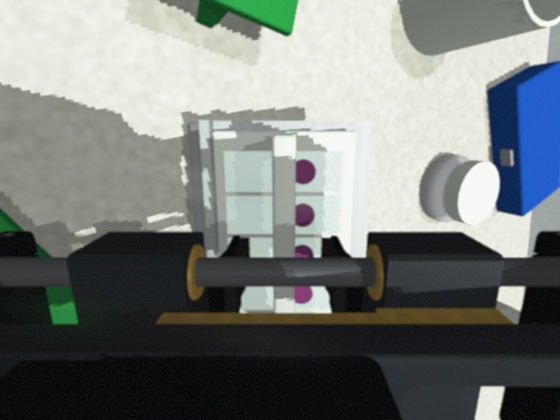

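View pics/s6.png

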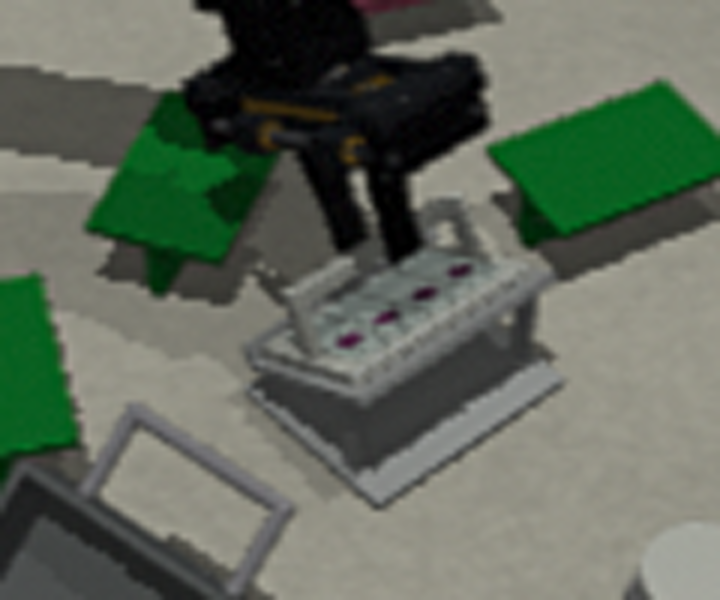

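The bar is at column 285, centred between the fingers, and it runs straight. I'm finishing the approach and gripping.

```bash
python3 -m pendant '[0.1,-0.02,-0.23,0,0,0,40, 0.08,-0.02,-0.2,0,0,0,40, 0,0,0,0,0,0,8, 0,0,0,0,0,0,8, 0,0,0,0,0,0,8, 0,0,0,0,0,0,8, 0,0,0,0,0,0,8]' 35; python3 m.py
```

```text
time_s: 14.28
tool_pos: [0.4969, 0.1385, 0.0779]
tool_rot: [-63.0, 0.1, -100.6]
force: [-0.3, -0.4, 0.7]
grip_width: 0.0115
14.275 [0.497 0.139 0.078] [ -62.964    0.102 -100.569] [-38.839  -4.971   7.602 131.993  31.817  36.31  -64.912] [-0.263 -0.362  0.72 ] 0.011514027976030577
turn/10deg [-0.009  0.005 -0.003]
to tgt [-0.026 -0.027 -0.044]
```

```bash
python3 -m pendant '[0,0,0.3,0,0,0,8, 0,0,0.6,0,0,0,8, 0.05,0,0.8,0,0,0,8, 0.1,0,0.8,0.05,0.25,0,8, 0.1,0,0.6,0.16,0.87,0,8, 0.1,0,0.4,0.16,0.87,0,8, 0,0,0,0.13,0.66,0,8, 0,0,0,0,0,0,8]'; python3 m.py;  python3 - <<'E'
from h import *
c=env.read_camera("scene");crop(c,180,80,350,220,4.4,"s7.png")
E
```

```text
time_s: 15.28
tool_pos: [0.5123, 0.1373, 0.2176]
tool_rot: [-89.9, 0.0, -100.8]
force: [0.2, 1.2, -3.1]
grip_width: 0.0115
15.275 [0.512 0.137 0.218] [ -89.921    0.046 -100.756] [-38.092   3.63   21.205 101.336  -1.361  75.191 -27.335] [ 0.165  1.172 -3.059] 0.011469477022354358
turn/10deg [-0.503 -2.645  0.014]
to tgt [-0.622  0.042 -3.586]
```

View pics/s7.png

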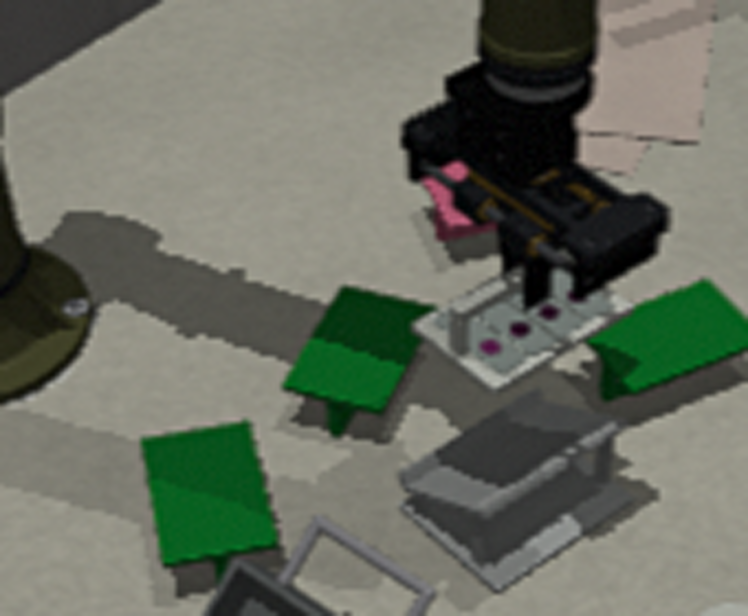

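The tray is held level and clear of the rack. I'm measuring the case rim again before carrying it over.

```bash
python3 -m pendant '[0,-0.5,0.1,0,0,-0.6,8, 0.05,-1,0.1,0,0,-0.8,8, 0.05,-1,0.1,0,0,-0.8,8, 0.05,-1,0,0,0,-0.8,8, 0.05,-1,0,0,0,-0.8,8, 0.05,-1,0,0,0,-0.8,8, 0.05,-1,0,0,0,-0.8,8, 0.05,-1,0,0,0,-0.9,8]'; python3 - <<'E'
from h import *
import pickle
o=env.get_obs();print(o["tool_pos"],o["tool_rot"],o["qpos"])
t=env.read_camera("top");s=env.read_camera("scene");pickle.dump((t,s),open("c1.pkl","wb"))
crop(t,290,160,410,250,6.5,"t8.png")
crop(s,160,180,300,310,4.5,"s8.png")
E
```

```text
time_s: 16.32
tool_pos: [0.5238, -0.1614, 0.2295]
tool_rot: [-90.0, 0.2, -163.8]
force: [-0.7, -0.4, -1.8]
grip_width: 0.0114
[ 0.52375871 -0.16136957  0.22948096] [ -90.00321423    0.19571273 -163.77688299] [-21.21663386   5.92796165  38.48544933  98.59776423  -3.90126421
  76.6234739  -55.76431708]
```

View pics/t8.png

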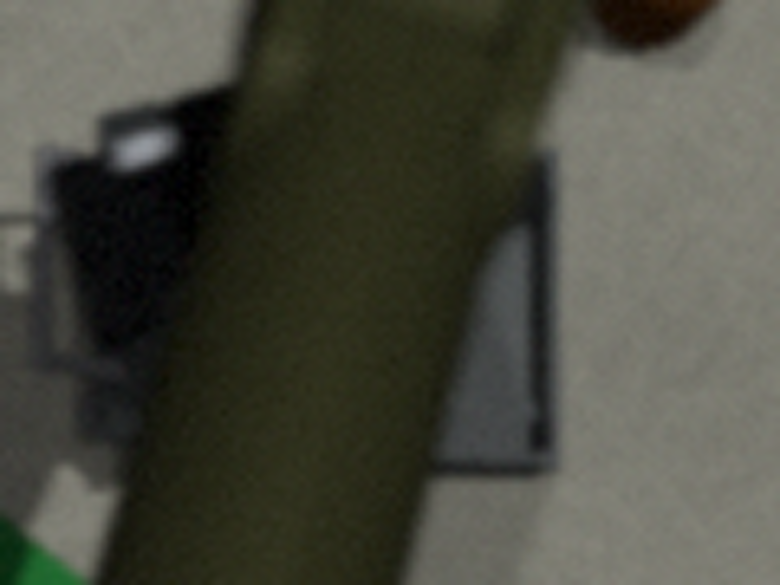

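View pics/s8.png

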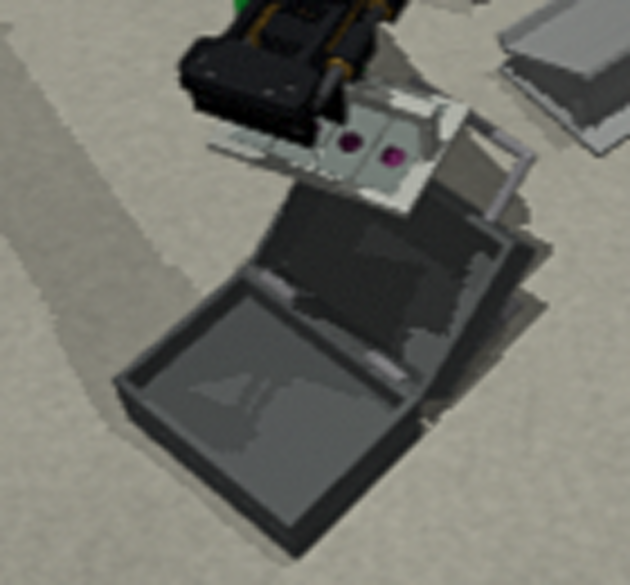

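```bash
python3 - <<'E'
from h import *
import pickle
np.set_printoptions(precision=4,suppress=True)
t,s=pickle.load(open("c1.pkl","rb"))
S=lambda x,y:(160+x/4.5-.4,180+y/4.5-.4);T=lambda x,y:(290+x/6.5-.4,160+y/6.5-.4)
print("left outer",plane(s,*S(116,381),.05),"front",plane(s,*S(297,543),.05))
print("top -y corners",plane(t,*T(553,150),.05),plane(t,*T(553,470),.05))
c=np.array([.5315,-.272]);Rz=lambda a:np.array([[np.cos(a),-np.sin(a)],[np.sin(a),np.cos(a)]])
for q in [(-.082,-.059),(.082,-.059)]: print("pred",c+Rz(np.radians(-1.5))@np.array(q))
# tray held: slide dots / plate corners seen now
o=env.get_obs();zt=o["tool_pos"][2]-.025+.008
print("tray front corner",plane(s,*S(405,212),zt),plane(s,*S(470,105),zt),plane(s,*S(208,145),zt),o["tool_pos"],o["tool_rot"])
E
```

```text
left outer [ 0.4519 -0.3285  0.05  ] front [ 0.6239 -0.3376  0.05  ]
top -y corners [ 0.6103 -0.3293  0.05  ] [ 0.4458 -0.3246  0.05  ]
pred [ 0.448  -0.3288]
pred [ 0.6119 -0.3331]
tray front corner [ 0.5981 -0.1947  0.2128] [ 0.5744 -0.1077  0.2128] [ 0.4712 -0.2307  0.2128] [ 0.5228 -0.1665  0.2298] [ -89.7939    0.1316 -164.1037]
```

The rim and the tray corners agree with the predictions to about 3 mm, against 8 mm of play. I'm carrying it on over the case centre, about (0.531, -0.270).

```bash
python3 -m pendant '[0.07,-0.86,0,0,0,-0.58,8, 0.07,-0.86,0,0,0,-0.58,8, 0.06,-0.86,0,0,0,-0.58,8, 0,0,-0.5,0,0,0,8, 0,0,-0.8,0,0,0,8, 0,0,-0.8,0,0,0,8, 0,0,-0.5,0,0,0,8, 0,0,0,0,0,0,8]'; python3 - <<'E'
from h import *
o=env.get_obs();print(o["tool_pos"],o["tool_rot"],o["qpos"],o["force"])
s=env.read_camera("scene")
crop(s,160,180,300,310,4.5,"s9.png")
s=env.read_camera("wrist");cv2.imwrite("pics/w9.png",s["image"][:,:,::-1])
E
```

```text
time_s: 17.42
tool_pos: [0.5317, -0.2628, 0.124]
tool_rot: [-90.1, -0.0, 179.1]
force: [-0.6, 0.5, -1.6]
grip_width: 0.0114
[ 0.53174424 -0.26278     0.123971  ] [-9.00551851e+01 -4.56583700e-02  1.79100447e+02] [-11.7550519   18.7090841   42.62426682  99.82135861 -13.69319149
  66.85724717 -56.09129435] [-0.60498309  0.52846616 -1.63344793]
```

View pics/s9.png

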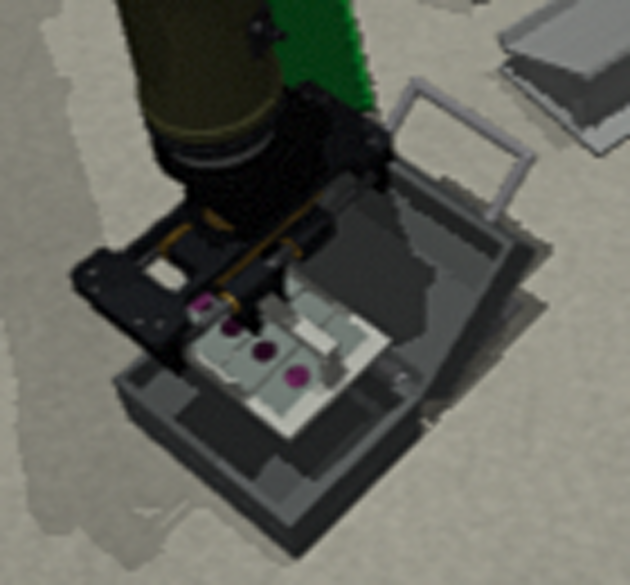

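View pics/w9.png

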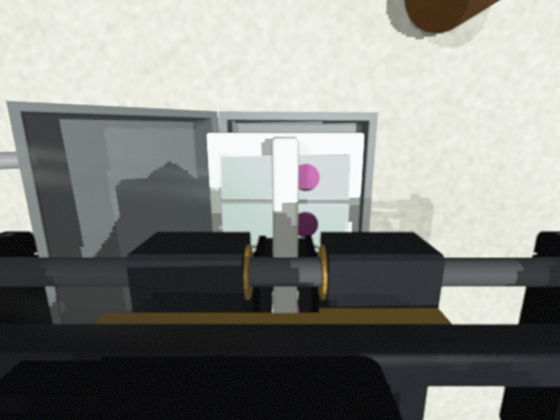

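```bash
python3 - <<'E'
from h import *
np.set_printoptions(precision=4,suppress=True)
w=env.read_camera("wrist");o=env.get_obs();z=o["tool_pos"][2];print(o["tool_pos"],o["tool_rot"])
zt=z-.027+.008
print("tray corners",plane(w,208,133,zt),plane(w,363,133,zt))
print("rim outer far -y corner",plane(w,376,113,.05),"right edge lower",plane(w,362,233,.05),"hinge side", plane(w,219,111,.05))
E
```

```text
[ 0.5337 -0.2649  0.127 ] [-89.923    0.2508 179.0241]
tray corners [ 0.5989 -0.221   0.108 ] [ 0.5974 -0.3101  0.108 ]
rim outer far -y corner [ 0.6117 -0.3334  0.05  ] right edge lower [ 0.5178 -0.3271  0.05  ] hinge side [ 0.615  -0.2163  0.05  ]
```

From the wrist view the tray centre is about (0.530, -0.2655) and the case centre about (0.530, -0.2715). I'm shifting -6 mm in y and lowering.

```bash
python3 -m pendant '[0,-0.15,0,0,0,-0.05,8, 0,0,-0.4,0,0,0,8, 0,0,-0.4,0,0,0,8, 0,0,-0.3,0,0,0,8, 0,0,-0.2,0,0,0,8, 0,0,-0.15,0,0,0,8, 0,0,0,0,0,0,8]'; python3 -m pendant '[0,0,-0.1,0,0,0,8, 0,0,-0.1,0,0,0,8, 0,0,0,0,0,0,8]'
```

```text
time_s: 18.45
tool_pos: [0.5326, -0.2707, 0.0673]
tool_rot: [-90.0, 0.1, 178.5]
force: [0.5, 0.0, -1.3]
grip_width: 0.0116
time_s: 18.82
tool_pos: [0.5326, -0.2706, 0.0594]
tool_rot: [-90.0, 0.1, 178.5]
force: [0.4, 0.5, -1.5]
grip_width: 0.0117
```

```bash
python3 -m pendant '[0,0,-0.06,0,0,0,8, 0,0,-0.04,0,0,0,8, 0,0,0,0,0,0,8]'; python3 -m pendant '[0,0,-0.04,0,0,0,8, 0,0,0,0,0,0,8]';  python3 -m pendant '[0,0,-0.03,0,0,0,8, 0,0,0,0,0,0,8]'
```

```text
time_s: 19.2
tool_pos: [0.5327, -0.2707, 0.0555]
tool_rot: [-90.0, 0.1, 178.5]
force: [0.3, -0.0, -2.6]
grip_width: 0.0116
time_s: 19.45
tool_pos: [0.5327, -0.2707, 0.0539]
tool_rot: [-90.0, 0.1, 178.5]
force: [0.6, -0.2, -1.5]
grip_width: 0.0113
time_s: 19.7
tool_pos: [0.5327, -0.2708, 0.0528]
tool_rot: [-90.0, 0.1, 178.5]
force: [0.3, 0.2, -1.4]
grip_width: 0.0116
```

```bash
python3 -m pendant '[0,0,-0.04,0,0,0,8, 0,0,0,0,0,0,8]'; python3 -m pendant '[0,0,-0.04,0,0,0,8, 0,0,0,0,0,0,8]'; python3 - <<'E'
from h import *
s=env.read_camera("scene")
crop(s,160,180,300,310,4.5,"s10.png")
E
```

```text
time_s: 19.95
tool_pos: [0.5327, -0.2707, 0.0511]
tool_rot: [-90.0, 0.1, 178.5]
force: [-0.3, -0.1, -2.4]
grip_width: 0.0117
time_s: 20.2
tool_pos: [0.5328, -0.2708, 0.0509]
tool_rot: [-90.0, 0.1, 178.5]
force: [-2.9, 1.4, 6.8]
grip_width: 0.0116
```

View pics/s10.png

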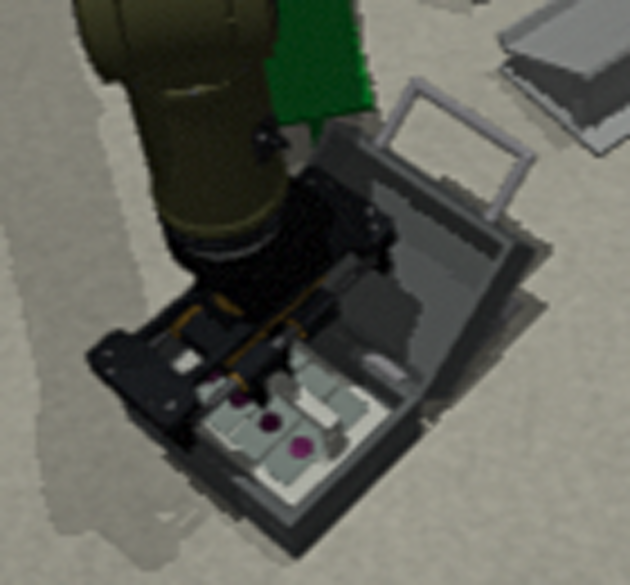

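The tray sits inside the walls and touched down at TCP z = 0.051 with about 7 N. I'm releasing it and rising.

```bash
python3 -m pendant '[0,0,0.02,0,0,0,14, 0,0,0,0,0,0,30, 0,0,0,0,0,0,30, 0,0,0.3,0,0,0,30, 0,0,0.8,0,0,0,34, 0,0,1,0,0,0,34, 0,0,1,0,0,0,34, 0,0,0.9,0,0,0,34]'; python3 - <<'E'
from h import *
s=env.read_camera("scene")
crop(s,160,180,300,310,4.5,"s11.png")
s=env.read_camera("wrist");cv2.imwrite("pics/w11.png",s["image"][:,:,::-1])
E
```

```text
time_s: 21.25
tool_pos: [0.533, -0.2712, 0.2129]
tool_rot: [-89.9, 0.2, 178.5]
force: [-0.5, -0.8, -0.6]
grip_width: 0.0341
```

View pics/s11.png

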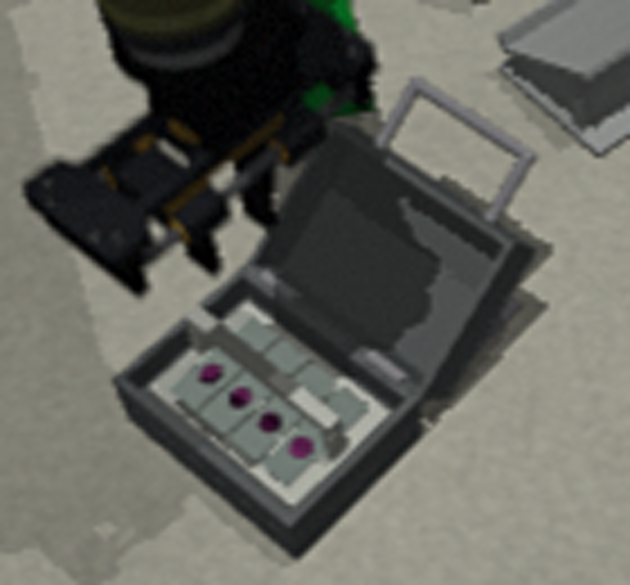

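View pics/w11.png

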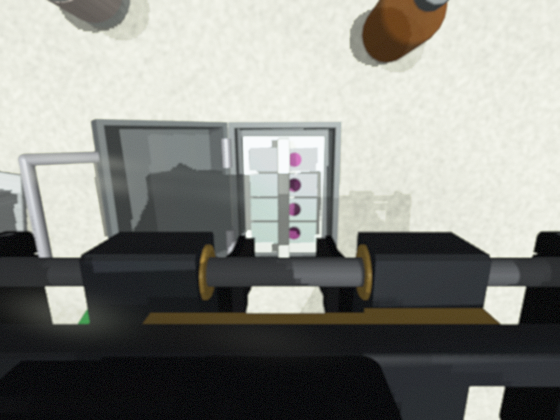

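The tray is flat and square on the case floor (wrist view, columns 240–325). Now back to the cover bar.

```bash
python3 -m pendant '[0.02,0.63,0,0,0,0,34, 0.02,1,0,0,0,0,34, 0.02,1,0,0,0,0,34, 0.02,1,0,0,0,0,34, 0.02,1,0,0,0,0,34, 0,0.5,-0.3,0,0,0,34, 0,0,-0.7,0,0,0,34, 0,0,0,0,0,0,34]'; python3 - <<'E'
from h import *
o=env.get_obs();print(o["tool_pos"],o["tool_rot"],o["qpos"])
s=env.read_camera("wrist");cv2.imwrite("pics/w12.png",s["image"][:,:,::-1])
E
```

```text
time_s: 22.35
tool_pos: [0.5346, -0.0663, 0.1679]
tool_rot: [-89.9, -0.2, 178.4]
force: [0.2, -0.8, -0.3]
grip_width: 0.034
[ 0.5346362  -0.06627233  0.16790403] [-8.98795031e+01 -1.77972164e-01  1.78432156e+02] [-30.15145326   7.5733037   37.32137197 104.26843556  -4.7347348
  69.92567825 -82.99796651]
```

View pics/w12.png

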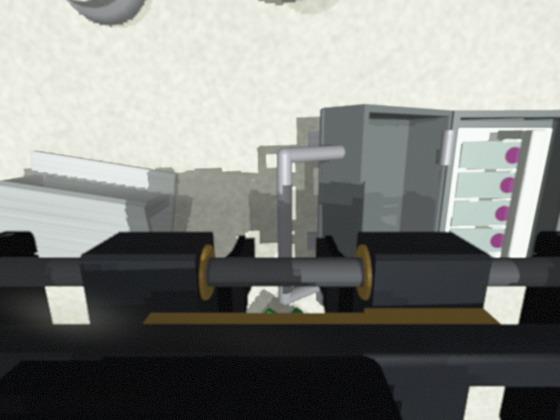

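The bar is centred at column 285. I'm descending and pinching.

```bash
python3 -m pendant '[0,0,-0.5,0,0,0,34, 0,0,-0.5,0,0,0,34, 0.03,0,-0.27,0,0,0,34, 0,0,0,0,0,0,5, 0,0,0,0,0,0,5, 0,0,0,0,0,0,5, 0,0,0,0,0,0,5]' 20; python3 - <<'E'
import numpy as np
th=np.radians(np.array([142.8,141,138,134]+list(range(128,8,-6))+[8,5,3,1,0]))
r=np.hypot(.168,.022);a0=np.arctan2(.022,-.168)
y=r*np.cos(a0-th);z=r*np.sin(a0-th)
for i in range(1,len(th)): print(round(np.degrees(th[i])),np.round((y[i]-y[i-1])/.04,2),np.round((z[i]-z[i-1])/.04,2),round(z[i]+.05-.019,3))
E
```

```text
time_s: 23.28
tool_pos: [0.5386, -0.066, 0.1204]
tool_rot: [-89.9, 0.2, 178.5]
force: [0.9, -1.1, 1.5]
grip_width: 0.009
141 -0.07 0.11 0.12
138 -0.12 0.19 0.127
134 -0.18 0.24 0.137
128 -0.29 0.33 0.15
122 -0.33 0.3 0.162
116 -0.36 0.26 0.172
110 -0.38 0.22 0.181
104 -0.4 0.18 0.189
98 -0.42 0.14 0.194
92 -0.43 0.1 0.198
86 -0.44 0.05 0.2
80 -0.44 0.0 0.2
74 -0.44 -0.04 0.199
68 -0.43 -0.09 0.195
62 -0.42 -0.13 0.19
56 -0.41 -0.18 0.183
50 -0.39 -0.22 0.174
44 -0.36 -0.26 0.164
38 -0.33 -0.29 0.152
32 -0.3 -0.33 0.139
26 -0.26 -0.36 0.124
20 -0.22 -0.38 0.109
14 -0.18 -0.4 0.093
8 -0.14 -0.42 0.076
5 -0.05 -0.22 0.068
3 -0.03 -0.14 0.062
1 -0.02 -0.15 0.056
0 -0.01 -0.07 0.053
```

```bash
python3 -m pendant '[0,-0.07,0.11,0,0,0,5, 0,-0.12,0.19,0,0,0,5, 0,-0.18,0.24,0,0,0,5, 0,-0.29,0.33,0,0,0,5, -0.01,-0.33,0.3,0,0,0,5, -0.01,-0.36,0.26,0,0,0,5, -0.01,-0.38,0.22,0,0,0,5, -0.01,-0.4,0.18,0,0,0,5, -0.01,-0.42,0.14,0,0,0,5, -0.01,-0.43,0.1,0,0,0,5]'; python3 -m pendant '[-0.01,-0.44,0.05,0,0,0,5, -0.01,-0.44,0,0,0,0,5, -0.01,-0.44,-0.04,0,0,0,5, -0.01,-0.43,-0.09,0,0,0,5, -0.01,-0.42,-0.13,0,0,0,5, -0.01,-0.41,-0.18,0,0,0,5, -0.01,-0.39,-0.22,0,0,0,5]'; python3 - <<'E'
from h import *
o=env.get_obs();print(o["tool_pos"],o["force"],o["grip_width"],o["qpos"])
y=o["tool_pos"][1]+.213;z=o["tool_pos"][2]+.015-.05
print(np.hypot(y,z), 172.5-np.degrees(np.arctan2(z,y)))
E
```

```text
time_s: 24.52
tool_pos: [0.5358, -0.1857, 0.2046]
tool_rot: [-90.0, 0.2, 178.5]
force: [1.5, 2.7, 2.9]
grip_width: 0.009
time_s: 25.4
tool_pos: [0.5325, -0.3053, 0.1785]
tool_rot: [-89.9, 0.1, 178.5]
force: [0.8, 0.6, 0.5]
grip_width: 0.0093
[ 0.53249054 -0.30525774  0.17853553] [0.76125661 0.63182732 0.4867089 ] 0.00928655852323009 [ -9.01124345  18.82341597  44.79372448  93.56661122 -13.7483463
  73.12654951 -53.31039832]
0.17062807248968642 49.769038368150206
```

```bash
python3 -m pendant '[-0.01,-0.36,-0.26,0,0,0,5, -0.01,-0.33,-0.29,0,0,0,5, -0.01,-0.3,-0.33,0,0,0,5, -0.01,-0.26,-0.36,0,0,0,5, 0,-0.22,-0.38,0,0,0,5, 0,-0.13,-0.28,0,0,0,5, 0,-0.07,-0.18,0,0,0,5]';python3 -m pendant '[0,-0.06,-0.16,0,0,0,5, 0,-0.05,-0.16,0,0,0,5, 0,-0.03,-0.12,0,0,0,5, 0,0,0,0,0,0,5]'; python3 - <<'E'
from h import *
o=env.get_obs();print(o["tool_pos"],o["force"],o["grip_width"],o["qpos"])
y=o["tool_pos"][1]+.213;z=o["tool_pos"][2]+.015-.05
print(np.hypot(y,z), 172.5-np.degrees(np.arctan2(z,y)))
E
```

```text
time_s: 26.28
tool_pos: [0.5309, -0.3716, 0.0943]
tool_rot: [-89.9, 0.1, 178.5]
force: [1.0, -3.8, 1.3]
grip_width: 0.009
time_s: 26.78
tool_pos: [0.5309, -0.3771, 0.0771]
tool_rot: [-89.8, 0.1, 178.5]
force: [0.7, -5.2, -0.4]
grip_width: 0.0089
[ 0.53086006 -0.37711597  0.07707681] [ 0.65765403 -5.20151314 -0.39057002] 0.008919736156648572 [  0.83584401  29.27788821  42.32199249  93.86467112 -21.25602893
  64.99852192 -42.97673178]
0.16942404810485778 6.880016384679067
```

```bash
python3 -m pendant '[0,-0.03,-0.12,0,0,0,5, 0,-0.02,-0.12,0,0,0,5, 0,-0.01,-0.08,0,0,0,5, 0,-0.01,-0.05,0,0,0,5, 0,0,0,0,0,0,5]';python3 -m pendant '[0,0,-0.04,0,0,0,5, 0,0,-0.04,0,0,0,5, 0,0,0,0,0,0,5]'
```

```text
time_s: 27.4
tool_pos: [0.5308, -0.3803, 0.0625]
tool_rot: [-89.8, 0.1, 178.4]
force: [0.5, -7.1, 0.5]
grip_width: 0.0091
time_s: 27.78
tool_pos: [0.5308, -0.3809, 0.0595]
tool_rot: [-89.8, 0.2, 178.4]
force: [1.5, -6.5, -0.7]
grip_width: 0.0095
```

```bash
python3 -m pendant '[0,0,-0.04,0,0,0,5, 0,0,-0.02,0,0,0,5, 0,0,0,0,0,0,5]';python3 -m pendant '[0,0,-0.04,0,0,0,5, 0,0,0,0,0,0,5]';python3 -m pendant '[0,0,-0.04,0,0,0,5, 0,0,0,0,0,0,5]'; python3 - <<'E'
from h import *
o=env.get_obs();print(o["tool_pos"],o["force"])
s=env.read_camera("scene");crop(s,150,180,310,310,4.5,"s13.png")
E
```

```text
time_s: 28.15
tool_pos: [0.5308, -0.3812, 0.0572]
tool_rot: [-89.7, 0.2, 178.4]
force: [1.2, -8.7, -0.1]
grip_width: 0.0094
time_s: 28.4
tool_pos: [0.5308, -0.3814, 0.0557]
tool_rot: [-89.7, 0.2, 178.4]
force: [1.8, -8.8, 1.6]
grip_width: 0.0094
time_s: 28.65
tool_pos: [0.5308, -0.3816, 0.0541]
tool_rot: [-89.7, 0.2, 178.4]
force: [1.0, -8.2, 0.3]
grip_width: 0.0094
[ 0.5307939  -0.38163197  0.05411027] [ 1.0168623  -8.23543238  0.31895441]
```

View pics/s13.png

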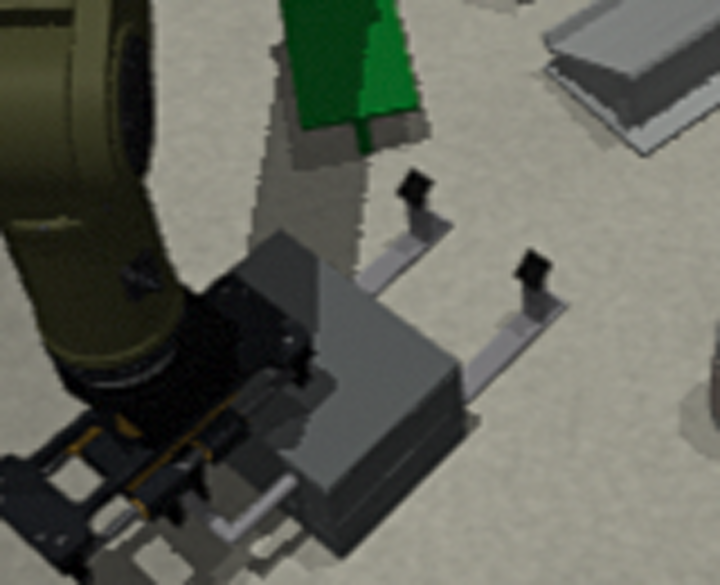

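It looks nearly shut, but there's no upward contact force yet, so I'm continuing in small steps.

```bash
python3 -m pendant '[0,0.02,-0.04,0,0,0,5, 0,0,0,0,0,0,5]';python3 -m pendant '[0,0.02,-0.04,0,0,0,5, 0,0,0,0,0,0,5]';python3 -m pendant '[0,0.02,-0.04,0,0,0,5, 0,0,0,0,0,0,5]'
```

```text
time_s: 28.95
tool_pos: [0.5309, -0.3817, 0.0537]
tool_rot: [-89.6, 0.2, 178.4]
force: [-0.3, -9.3, 5.4]
grip_width: 0.009
time_s: 29.2
tool_pos: [0.5309, -0.3817, 0.0535]
tool_rot: [-89.6, 0.3, 178.4]
force: [-2.2, -8.3, 11.6]
grip_width: 0.0092
time_s: 29.45
tool_pos: [0.531, -0.3818, 0.0533]
tool_rot: [-89.5, 0.3, 178.3]
force: [-5.1, -6.7, 18.0]
grip_width: 0.0091
```

Contact came at z ≈ 0.0537 and the force is rising with no further motion, so the cover is shut. I'm releasing it and moving up.

```bash
python3 -m pendant '[0,0,0.04,0,0,0,5, 0,0,0.04,0,0,0,5, 0,0,0,0,0,0,32, 0,0,0,0,0,0,32, 0,0,0,0,0,0,32, 0,0,0.5,0,0,0,32, 0,0,1,0,0,0,32, 0,0,1,0,0,0,32, 0,-0.5,1,0,0,0,32, 0,-1,0,0,0,0,32]'; python3 -m pendant '[0,-1,0,0,0,0,40, -0.5,-1,0,0,0,0,40, 0,0,0,0,0,0,40]'; python3 - <<'E'
from h import *
o=env.get_obs();print(o["tool_pos"],o["force"])
s=env.read_camera("scene");cv2.imwrite("pics/s14.png",s["image"][:,:,::-1]);crop(s,165,150,335,310,3.75,"s14c.png")
t=env.read_camera("top");cv2.imwrite("pics/t14.png",t["image"][:,:,::-1])
E
```

```text
time_s: 30.7
tool_pos: [0.5345, -0.4359, 0.1979]
tool_rot: [-89.8, 0.6, 178.8]
force: [0.4, -0.9, -0.8]
grip_width: 0.0317
time_s: 31.08
tool_pos: [0.5067, -0.5206, 0.1931]
tool_rot: [-89.8, -0.0, 178.1]
force: [-0.9, 0.1, -0.1]
grip_width: 0.0396
[ 0.50673142 -0.52061339  0.19314791] [-0.94483668  0.11105261 -0.13056116]
```

View pics/s14.png

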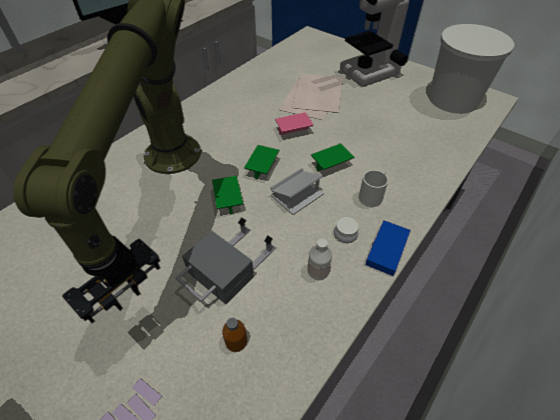

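View pics/s14c.png

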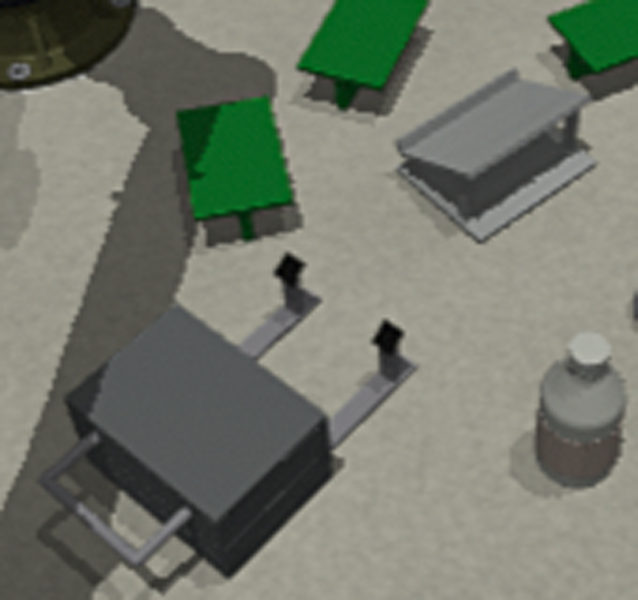

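View pics/t14.png

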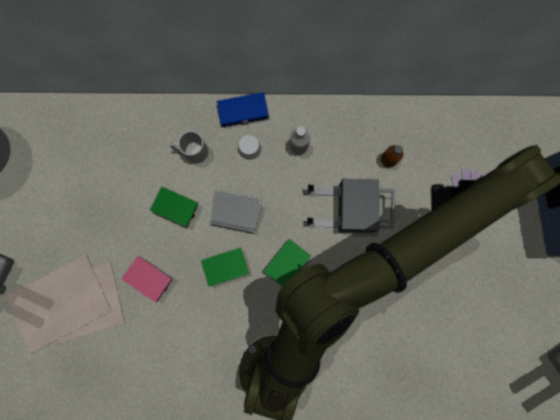

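The cover's corners and bar are at the same pixels as at the start (bar ends at crop (44,479) and (135,560)). The rack is empty, the bystanders haven't moved, and the gripper is clear. I'm handing in.

```bash
python3 -m pendant '[0,0,0,0,0,0,40, 0,0,0,0,0,0,40]'; python3 -c "
from cell import env
print(env.sign_off())"
```

```text
time_s: 31.42
tool_pos: [0.5125, -0.5149, 0.1923]
tool_rot: [-90.0, 0.2, 178.6]
force: [-0.5, 0.6, -1.3]
grip_width: 0.0401
the job is handed in; nothing more can be done
None
```

The job is done and handed in at 31.4 s of the 72 s allowed; sign-off gives no verdict.

- **Opening the cover:** I swung it by its bar to about 142° and lowered it onto the posts with about 14 N contact. It stayed open when let go.
- **Tray:** I took the white tray off the rack by its handle, levelled it and lowered it in small steps to the case floor, with about 7 N at touchdown. After release the pictures showed it flat and square inside the walls.
- **Closing the cover:** I swung it back and lowered it until the force rose to 18 N with no further motion. I then let go and moved clear.

**Last checks:** The shut cover and its bar are at the same pixels as at the start. The jar, the bottles and the mug are where they were, and the wrist force reads about zero. The tray can't be seen under the shut cover, so the last check on it was before closing.

**Disagreements:** My estimates of the case position differed by up to about 4 mm between cameras, within the 8 mm play. Joint 2 came within about 1° of its range near the rack, so I finished the grasp tilt lower down.

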